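Drive the jammed spacer out of the eyepiece tube

TASK

A brass spacer is jammed in the microscope eyepiece tube on the service stand. First slide the heavy catch tray along the bench, without lifting it, until it lies under the tube's open outlet end; then take the blue-handled drift, push its white tip in at the black-collared end and drive the spacer right through, so that it drops into the tray. Finally lay the drift back in its rest as it lay before, let go, and leave the jar, the beaker and the slide box where they are.

Things in the scene. Friction and masses are not known exactly. Their poses are not given: they have to be found in the camera images.
- tube_entry (a point): Centre of the entry mouth of the aluminium eyepiece tube, at its black-collared end. The tube (36 mm outside diameter, 100 mm long) is fixed level, its axis 80 mm above the bench. +y runs along the bore from entry to outlet, z is up. The bore is 26 mm wide, but the collar (first 8 mm) narrows it to 22 mm: the spacer comes out only at the outlet.
- holder: Fixed grey service stand that carries the tube; origin on the bench under the middle of the tube, y along the bore towards the outlet. Its foot (90 mm wide across the tube, 12 mm high) and column lie between y = -55 and -5 mm; the outlet half of the tube overhangs free, its underside 62 mm above the bench. A narrow sight slot runs along the tube's top.
- tube_outlet (a point): Centre of the open outlet mouth of the tube, 100 mm from tube_entry along +y; same axes.
- drop_point (a point): Point under the outlet where the spacer comes down: 12 mm beyond the outlet mouth along +y, 6 mm above the bench; same axes as tube_entry.
- spacer: Brass spacer: round plug of 25 mm diameter and 24 mm length along its own y, small dark hole, 50 g; origin at its centre. Starts in the bore, centre 40 to 56 mm from the entry mouth. Tight fit: about 6 to 16 N along the bore moves it, and it stays where it is left. Pushing its near face level with the outlet mouth frees it for sure.
- drift_grip (a point): Centre of the drift's blue square handle (22 x 22 mm, 90 mm long along y). The drift is 150 g and lies level in its rest. From the handle's front end (45 mm along +y) a round shank of 12 mm diameter runs 130 mm farther along +y to a white tip.
- drift_tip (a point): End of the drift's white tip, 175 mm along the drift's +y from drift_grip.
- rest_grip (a point): Where drift_grip lies when the drift is in its fixed grey rest: 50 mm above the bench; +y is the way the drift points, z up. Rest: base 60 mm wide, 8 mm high; a fork 36 mm behind (-y) holds the handle in a 34 mm gap, floor 39 mm up; a fork 110 mm ahead holds the shank in a 30 mm gap, floor 44 mm up. Fork tips at most 56 mm up.
- tray: Open steel catch tray with a black rubber mat, loose on the bench, origin at the middle of its underside: 110 mm (x) by 130 mm (y), walls 28 mm high and 4 mm thick, inner floor about 6 mm up. 1.6 kg, too heavy to lift; about 5 to 17 N slide it. At its +y end it carries a yellow grip lug.
- tray_grip (a point): Point to take the tray's yellow lug, 90 mm from the tray's origin along the tray's +y and 30 mm above the bench. The lug is 20 mm wide (x), 50 mm long (y) and its top is 45 mm above the bench. Axes as the tray.
- jar: Amber jar with a blue lid, 60 mm diameter, 75 mm high, origin at the centre of its underside; to be left alone.
- beaker: White beaker, 64 mm wide, 75 mm high, origin at the centre of its underside; to be left alone.
- slidebox: Wooden slide box, 35 x 90 x 30 mm (x, y, z), origin at the centre of its underside; to be left alone.
Things that resemble listed ones, but are neither listed nor needed, are in the scene too. There is more than one size of the holder; the one meant has the size given above. Leave any red look-alike of the part that bears drift_grip alone.

How it is judged:
By the outcome, as a careful person would: the job done as asked, in the order asked, and still so for the second after the job is handed in, with the robot touching nothing.
It also fails if it takes over 66 s, if anything falls off the work surface, if the arm or the gripper's body presses on something with over 40 N, if the wrist force passes 120 N, or if a joint passes its speed limit or range.

ROBOT

A 7-joint arm with a two-finger parallel gripper is mounted at the origin on the work surface. World frame = base frame: x ahead of the robot, y to its left, z up, the work surface at z = 0. Lengths are in m, angles in rad, forces in N, time in s.
With the tool pointing down it reaches from about 0.425 to 0.875 m from the base axis. Payload 8.4 kg.
Tool frame: the origin (TCP) lies midway between the tips of the shut fingers; the grasp point (between the pads) lies 19 mm behind it; z points along the fingers, y is the direction in which the jaws open and shut (so a half turn about z gives the same grasp; the last joint's range is limited). The gripper opens to 87 mm and grips with 3 to 60 N. Pads are 19 mm wide; open, the fingers measure 117 mm over their backs; the gripper's body (75 mm by 190 mm) begins 51 mm behind the grasp point.
Start: joints at [1.029, 0.333, 0.04, 1.465, -0.013, 1.343, -0.059], TCP at [0.278, -0.587, 0.223] pointing down, gripper open.
Joint ranges: [-2.58, 2.58], [-0.38, 2.09], [-1.3, 1.39], [0.25, 2.4], [-1.5, 4.64], [0.08, 2.09], [-2.65, 2.65]. Speed limits (rad/s): [2.22, 2.22, 2.79, 2.79, 3.14, 3.14, 3.14].

INTERFACE

Orientations are given as [roll, pitch, yaw] about the fixed x, y, z axes, in that order (R = Rz(yaw) Ry(pitch) Rx(roll)).
In Python, from bench import ctrl, imaging gives the robot as it stands.
- The arm moves only by the shell command python3 -m inch 'ROWS' [FORCE]. ROWS is JSON, a list of rows, each a list of 7 numbers: the turn, a rotation vector about the tool's x, y, z in rad, then the shift along the tool's x, y, z in cm, then the finger opening in cm, from 0 to 8.7. In form: [[wx, wy, wz, dx, dy, dz, fingers], ...]. A call has 1 to 5 rows; each row shifts and turns the commanded pose from where the row before left it, along the tool's axes as they then stand; what a row does not reach is not made up. A row lasts 1/8 s, in which the tool goes at most 62.5 mm and 10.7 degrees, less where a joint would pass 70% of its speed; a pose out of reach is approached as far as the arm can. A call is refused whole if a number of a shift passes 6.25 or a number of a turn 0.188, either way. A call with a gripper value outside its range is refused whole. The fingers move at their own pace and stop on an object; FORCE is the grip in N (left out, the last holds). Time passes only in rows, so rows that do not move let the fingers close. It gives the time, the measured TCP pose, the force and the opening at its end, in the units of the state.
- ctrl.sense(): the state, without advancing time (a new reading comes with each control period).
- imaging.camera(name): name is "scene" or "top"; returns a dict with "frame" (400x640x3 uint8, blue, green, red), "fx", "fy", "cx", "cy" (pixels), "xyz" and "attitude" of the camera in the world. Camera axes: x right, y up, looking along -z (the intrinsics and any distortion apply to the point x, -y, -z); pixel columns grow to the right and rows downward; lengths in m; the calibration is good to about 2 mm. A picture is of the moment at which its call begins. There is no depth.
- ctrl.close_job(): hands the job in, once; it reports no verdict.
The state is a dict: "clock": time; "joint_positions": joint angles; "qd": joint speeds; "tau": joint torques, N m; "tcp_pos": TCP position; "tool_rot": TCP orientation; "ft_force": force on the tool from outside, world axes, zero at the start; "torque": the same for the moment, N m; "grip_width": finger opening in m.
Only numpy, scipy, OpenCV 4.12 (cv2) and the standard library are available. Lean on these libraries where they do the work, as an engineer would, in place of code of your own. Each camera call takes 0.05 s, during which the arm holds its last target. There are 200 camera calls.

## Working session

There is one attempt and no reset: what is moved stays moved. The work goes in short steps, Python scripts to look and compute and a shell command to move; the robot and the scene stay as the last step left them, time stands still between calls to the robot, and variables do not carry over. Pictures are saved under pics/ and viewed, about 8 in all and at most 12, crops included, and the job is handed in when it is done.

```bash
ls; mkdir -p pics
python3 - <<'E'
from bench import ctrl, imaging
import cv2
for n in("top","scene"):
    c=imaging.camera(n); cv2.imwrite(f"pics/{n}0.png",c["frame"]); print({k:v for k,v in c.items() if k!="frame"})
print(ctrl.sense())
E
```

```text
pics
{'fx': 428.5076746533981, 'fy': 428.5076746533981, 'cx': 316.64073896919285, 'cy': 203.13997470470545, 'xyz': array([ 0.32357745, -0.01534769,  1.13508101]), 'attitude': array([ 1.60480825e-01,  4.01815769e-04, -1.57032970e+00])}
{'fx': 413.8798739330178, 'fy': 413.8798739330178, 'cx': 319.3914446991708, 'cy': 192.18048957983072, 'xyz': array([1.05229981, 0.55736282, 0.97615247]), 'attitude': array([ 0.73319622, -0.01863129,  2.39380031])}
{'clock': 0.1, 'joint_positions': array([ 1.02882055,  0.33386892,  0.03986304,  1.46615133, -0.01340094,
        1.34327943, -0.05851744]), 'qd': array([-0.00030843, -0.00126734,  0.00161894, -0.00328161, -0.00082143,
       -0.00195955,  0.00085228]), 'tau': array([ 3.18037171e-03, -6.57814550e+01,  1.33912113e+00, -4.04717696e+01,
       -5.97164221e-02,  4.08514543e-02,  1.01475387e-04]), 'tcp_pos': array([ 0.27830284, -0.58696042,  0.22174494]), 'tool_rot': array([-3.14015447e+00,  9.31284560e-05,  4.42752701e-01]), 'ft_force': array([-0.27706845,  0.04000477,  0.77235625]), 'torque': array([ 0.00312569, -0.0052317 , -0.02181297]), 'grip_width': 0.08722542469266252}
```

View pics/top0.png

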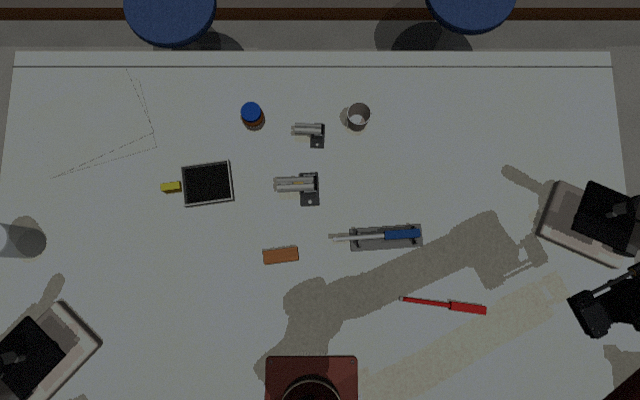

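View pics/scene0.png

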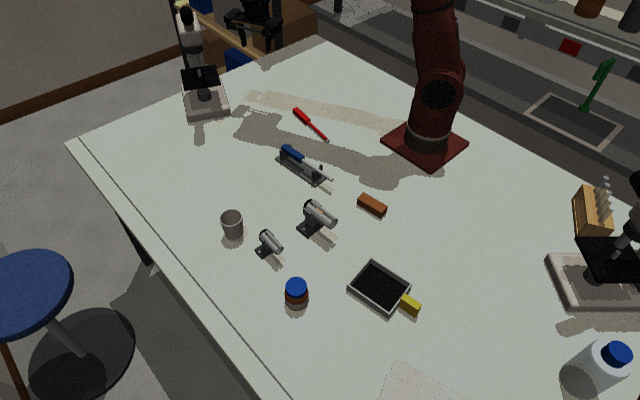

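The top view shows two stands: the larger at (296,184) and a smaller one at (308,130). The blue drift is in its rest at (385,237), with a red look-alike at (445,305). The tray is at (207,184), its yellow lug at (171,187). The jar is at (252,114), the beaker at (357,116) and the slide box at (280,255). Next I measure sizes and enlarge the candidates.

```bash
cat > h.py <<'E'
import numpy as np, cv2
from scipy.spatial.transform import Rotation as R
def rays(c,uv):
    uv=np.atleast_2d(np.asarray(uv,float))
    d=np.c_[(uv[:,0]-c["cx"])/c["fx"],-(uv[:,1]-c["cy"])/c["fy"],-np.ones(len(uv))]
    return R.from_euler("xyz",c["attitude"]).apply(d)
def cast(c,uv,z):
    d=rays(c,uv); o=np.array(c["xyz"]); return o+d*((z-o[2])/d[:,2])[:,None]
def proj(c,p):
    q=R.from_euler("xyz",c["attitude"]).inv().apply(np.atleast_2d(p)-c["xyz"])
    return np.c_[c["cx"]+c["fx"]*q[:,0]/-q[:,2],c["cy"]-c["fy"]*q[:,1]/-q[:,2]]
def two(c1,u1,c2,u2):
    a,b=rays(c1,u1)[0],rays(c2,u2)[0]; o1,o2=c1["xyz"],c2["xyz"]
    s=np.linalg.lstsq(np.c_[a,-b],o2-o1,rcond=None)[0]; p,q=o1+s[0]*a,o2+s[1]*b
    return (p+q)/2,np.linalg.norm(p-q)
def mask(c,col,roi):
    h=cv2.cvtColor(c["frame"],cv2.COLOR_BGR2HSV); lo,hi={"yellow":((20,120,60),(35,255,255)),"blue":((100,130,50),(125,255,255)),"dark":((0,0,0),(180,255,45))}[col]
    m=cv2.inRange(h,lo,hi); z=np.zeros_like(m); x0,y0,x1,y1=roi; z[y0:y1,x0:x1]=m[y0:y1,x0:x1]
    k=max(cv2.findContours(z,cv2.RETR_EXTERNAL,cv2.CHAIN_APPROX_NONE)[0],key=cv2.contourArea)
    return k[:,0,:].astype(np.float32)
E
python3 - <<'E'
from bench import imaging
from h import *
t,s=imaging.camera("top"),imaging.camera("scene")
a=t["frame"][105:260,155:430]; cv2.imwrite("pics/ct.png",cv2.resize(a,None,fx=2.9,fy=2.9,interpolation=cv2.INTER_CUBIC))
a=s["frame"][135:325,225:430]; cv2.imwrite("pics/cs.png",cv2.resize(a,None,fx=3.1,fy=3.1,interpolation=cv2.INTER_CUBIC))
def rect(c,col,roi,z):
    k=mask(c,col,roi); w=cast(c,k,z)[:,:2].astype(np.float32); r=cv2.minAreaRect(w); print(col,roi,np.round(r[0],4),np.round(r[1],4),round(r[2],2),cv2.boundingRect(k.astype(int)))
rect(t,"yellow",(155,170,190,200),.045)
rect(s,"yellow",(395,285,430,325),.045)
rect(t,"blue",(370,220,430,255),.061)
rect(s,"blue",(270,140,315,180),.061)
rect(t,"dark",(170,150,240,215),.006)
E
```

```text
yellow (155, 170, 190, 200) [0.5455 0.3657] [0.02   0.0476] 8.36 (161, 181, 19, 10)
yellow (395, 285, 430, 325) [0.5577 0.372 ] [0.0407 0.0528] 8.32 (398, 293, 23, 24)
blue (370, 220, 430, 255) [ 0.42   -0.2292] [0.0222 0.0878] 5.22 (385, 228, 35, 11)
blue (270, 140, 315, 180) [ 0.4226 -0.2267] [0.0214 0.0867] 3.11 (282, 144, 22, 15)
dark (170, 150, 240, 215) [0.5639 0.2839] [0.1005 0.1223] 8.32 (182, 161, 49, 43)
```

View pics/ct.png

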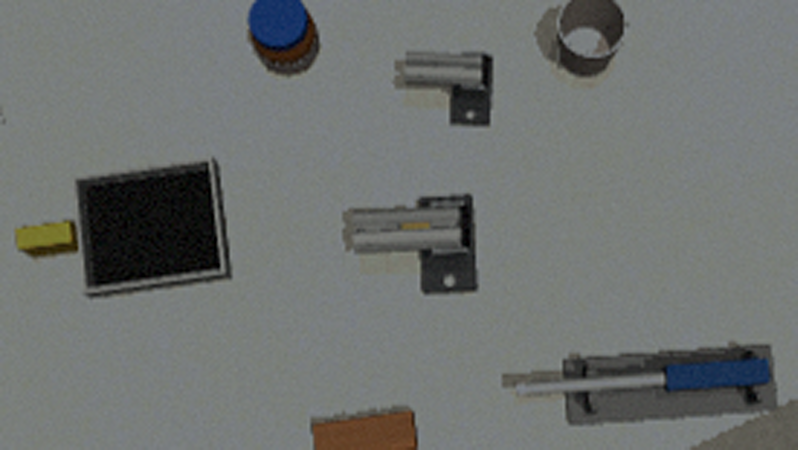

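View pics/cs.png

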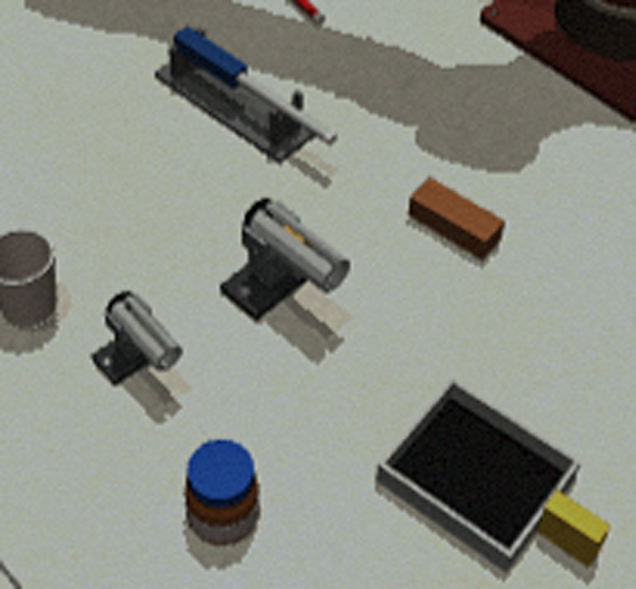

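The stand at crop (408,229) shows brass in its slot, a black collar at right and an outlet at left. It measures about 105 mm, so it fits the 100 mm tube. The one at crop (443,72) is about 80 mm, too small. The drift with the blue handle at crop (717,373) is the one meant, and the red one is left alone. Now the tube axis needs precision.

Run:
```python
from bench import imaging
from h import *
t=imaging.camera("top"); f=np.mean([imaging.camera("top")["frame"].astype(float) for _ in range(4)],0).mean(2)
print("cols",list(range(270,322,4)))
for v in range(170,198): print(v,f[v,270:322:2].astype(int))
# drift shank profile
print("shank")
for v in range(230,246): print(v,f[v,326:390:4].astype(int))
```

```text
cols [270, 274, 278, 282, 286, 290, 294, 298, 302, 306, 310, 314, 318]
170 [123 126 123 124 124 123 123 126 125 124 126 124 124 127 124 124 124 125
 123 123 126 126 126 124 124 125]
171 [122 124 123 124 126 122 122 125 125 126 124 124 125 126 124 127 126 127
 127 128 116 118 119 106 125 124]
172 [121 123 126 124 127 124 121 126 124 124 125 125 124 124 124 111 107 109
 109 108  79  81  85  40 123 125]
173 [122 122 126 122 123 124 124 124 126 125 124 124 126 125 120  58  41  44
  31  44  37  40  45  45 123 124]
174 [123 121 126 123 123 123 125 125 125 126 126 125 126 126  98  38  34  66
  57  73  61  67  78  41 120 125]
175 [124 123 125 127 125 123 125 126 127 126 125 115 115 127  99  32  26  92
  79  83  83  83  83  35 122 123]
176 [126 125 127 115 111 114 110 114 111 112 108  78  80 110  85  46  43  75
  57  70  73  70   6  15 112 123]
177 [124 125 116  84  73  77  69  72  74  76  69  75  73  70  78  80  78  85
  86  82  90  94  10  21  88 125]
178 [124 126  89  87  77  83  77  82  87  88  90  95  95  95 104 106 105 103
 104 104 102 108  11  16  90 127]
179 [123 125  91  97 104 103 1
[... 2504 characters left out ...]

236 [124  90  87  76  73  84  95 106 112 118 121 126 126 124 122  55]
237 [124  85 104 100 109 115 119 123 127 125 124 120 110 102  91  57]
238 [122 102 128 119 127 126 124 121 118 104  97  92  86  73  56  52]
239 [124 124 126 125 119 110 100  94  84  77  62  54  63  64  66  48]
240 [122 125 121 103  99 105  58  40  54  62  64  70  68  67  66  57]
241 [121 127 113 100 104 118  50  37  76  67  70  78  76  76  65  66]
242 [121 124 115 118 118 115  55  42  76  76  76  75  76  76  68  70]
243 [121 123 116 120 120 118  59  49  66  75  75  77  77  77  76  77]
244 [124 123 119 125 125 123  57  64  37  78  75  76  76  77  75  76]
245 [125 121 123 123 122 124  54  79  27  77  78  76  76  76  77  77]
```

Run:
```python
from bench import imaging
from h import *
t,s=imaging.camera("top"),imaging.camera("scene")
P=lambda uv,z:cast(t,uv,z).round(4)
a,b=P([(278,184.1),(314,182.8)],.08); print("tube axis pts",a,b,"yaw",np.degrees(np.arctan2(-(a-b)[0],(a-b)[1])))
print("hl",P([(278,186.6),(312,185.3)],.09))
print("outlet edge",P([(273.3,184)],.09),"entry",P([(317.3,182.7)],.09))
k=P([(334,238),(378,235.3)],.055); d=k[0]-k[1]; print("shank",k,"yaw",np.degrees(np.arctan2(-d[0],d[1])))
print("tip",P([(328.5,238)],.055), two(t,(332.8,238.2),s,(225+334/3.1,135+137/3.1)))
# tray rim corners from the 2.9x crop
r=P(np.array([(78,181),(213,160),(229,277),(88,294)])/2.9+(155,105),.028); print("rim",r,r.mean(0),np.linalg.norm(r-np.roll(r,1,0),axis=1))
r2=cast(s,np.array([(378,470),(455,385),(578,465),(510,562)])/3.1+(225,135),.028).round(4); print("rim scene",r2,r2.mean(0),np.linalg.norm(r2-np.roll(r2,1,0),axis=1))
print("jar",P([(251,112)],.075),"beaker",P([(358,114)],.075),"box",P([(280.5,254)],.03))
# brighter yellow = lug top face
for c,roi in((t,(155,170,190,200)),(s,(395,285,430,325))):
    h=cv2.cvtColor(c["frame"],cv2.COLOR_BGR2HSV); m=cv2.inRange(h,(20,120,110),(35,255,255)); z=np.zeros_like(m);x0,y0,x1,y1=roi;z[y0:y1,x0:x1]=m[y0:y1,x0:x1]
    p=np.argwhere(z)[:,::-1]; w=cast(c,p,.045)[:,:2].astype(np.float32); print("lugtop",len(p),cv2.minAreaRect(w))
# tube predicted in scene: entry/outlet top from top-view
```

```text
tube axis pts [0.5428 0.0823 0.08  ] [ 0.5462 -0.0082  0.08  ] yaw 2.151536752360108
hl [[ 0.5344  0.0812  0.09  ]
 [ 0.5377 -0.0033  0.09  ]]
outlet edge [[0.541 0.093 0.09 ]] entry [[ 0.5443 -0.0165  0.09  ]]
shank [[ 0.4094 -0.0586  0.055 ]
 [ 0.4163 -0.1697  0.055 ]] yaw 3.5538591474254777
tip [[ 0.4094 -0.0448  0.055 ]] (array([ 0.4078795 , -0.05418176,  0.05318665]), np.float64(0.0037912089878790714))
rim [[0.5987 0.3427 0.028 ]
 [0.6185 0.2199 0.028 ]
 [0.5097 0.2018 0.028 ]
 [0.4941 0.3284 0.028 ]] [0.55525 0.2732  0.028  ] [0.10557296 0.12438601 0.11029529 0.12755752]
rim scene [[0.6273 0.2289 0.028 ]
 [0.5187 0.216  0.028 ]
 [0.5007 0.3377 0.028 ]
 [0.608  0.3555 0.028 ]] [0.563675 0.284525 0.028   ] [0.12806268 0.10936348 0.12302394 0.1087664 ]
jar [[0.7348 0.1556 0.075 ]] beaker [[ 0.7294 -0.122   0.075 ]] box [[0.3704 0.0778 0.03  ]]
lugtop 114 ((0.5465224385261536, 0.3661903440952301), (0.0165219996124506, 0.0466720350086689), 7.328175067901611)
lugtop 140 ((0.5472325086593628, 0.3685096502304077), (0.018834171816706657, 0.04875193163752556), 8.034626960754395)
```

Measurements agree with the given sizes. The tip/handle distance is 174 mm. The drift tip comes out at z=53 mm by two-view against 50 expected. Left of the tube mouth is its shadow, so the outlet is at y≈0.084 and the entry at ≈-0.016. Lug at (0.547,0.367), yaw 8°. Turning and moving over the lug.

```bash
python3 -m inch '[[0,0,-0.181,0,0,0,5],[0,0,-0.181,0,0,0,5],[0,0,-0.181,0,0,0,5],[0,0,-0.181,0,0,0,5],[0,0,-0.181,0,0,0,5]]' 40
python3 -m inch '[[0,0,-0.181,0,0,0,5],[0,0,-0.181,0,0,0,5],[0,0,0,5,4,0,5],[0,0,0,5,4,0,5],[0,0,0,5,4,0,5]]'
python3 -m inch '[[0,0,0,5,4,0,5],[0,0,0,5,4,0,5],[0,0,0,5,4,0,5],[0,0,0,5,4,0,5],[0,0,0,5.5,1.2,0,5]]'
python3 -m inch '[[0,0,0,5.5,1.2,0,5],[0,0,0,5.5,1.2,0,5],[0,0,0,5.5,1.2,0,5],[0,0,0,5.5,1.2,0,5],[0,0,0,5.5,1.2,0,5]]'
```

```text
clock: 1.18
tcp_pos: [0.2785, -0.5873, 0.2226]
tool_rot: [3.142, -0.0, 1.354]
ft_force: [-0.4, -0.1, 0.2]
grip_width: 0.0517
clock: 1.8
tcp_pos: [0.375, -0.4244, 0.2227]
tool_rot: [3.141, 0.0, 1.709]
ft_force: [1.6, 0.1, 0.3]
grip_width: 0.0502
clock: 2.42
tcp_pos: [0.5075, -0.1526, 0.2226]
tool_rot: [3.141, -0.0, 1.711]
ft_force: [0.7, 0.0, 0.2]
grip_width: 0.0496
clock: 3.05
tcp_pos: [0.5275, 0.1273, 0.2229]
tool_rot: [3.141, 0.0, 1.709]
ft_force: [0.5, -0.3, 0.1]
grip_width: 0.0501
```

```bash
python3 -m inch '[[0,0,0,5.8,1.3,0,5],[0,0,0,5.8,1.3,0,5],[0,0,0,5.8,1.3,2,5],[0,0,0,5.8,1.3,4,5],[0,0,0,0,0,4,5]]'
python3 -m inch '[[0,0,0,0,0,0,5],[0,0,0,0,0,0,5]]'
```

```text
clock: 3.68
tcp_pos: [0.5443, 0.3606, 0.127]
tool_rot: [3.141, -0.004, 1.716]
ft_force: [1.0, -1.3, -0.3]
grip_width: 0.05
clock: 3.92
tcp_pos: [0.5471, 0.3545, 0.1294]
tool_rot: [3.14, -0.0, 1.708]
ft_force: [-0.0, -1.0, -1.3]
grip_width: 0.0501
```

```bash
python3 -m inch '[[0,0,0,1.25,0.15,3,5],[0,0,0,0,0,4,5],[0,0,0,0,0,3,5],[0,0,0,0,0,1.8,5],[0,0,0,0,0,0,5]]'
python3 -m inch '[[0,0,0,0,0,0,1.5],[0,0,0,0,0,0,1.5],[0,0,0,0,0,0,1.5],[0,0,0,0,0,0,1.5]]' 40
python3 - <<'E'
from bench import imaging
from h import *
t,s=imaging.camera("top"),imaging.camera("scene")
a=cv2.resize(t["frame"][120:240,130:330],None,fx=3.9,fy=3.9); a2=cv2.resize(s["frame"][180:330,230:450],None,fx=3,fy=3)
cv2.imwrite("pics/g.png",a2)
E
```

```text
clock: 4.55
tcp_pos: [0.5464, 0.367, 0.0102]
tool_rot: [3.141, 0.0, 1.709]
ft_force: [0.3, 0.1, 0.3]
grip_width: 0.0501
clock: 5.05
tcp_pos: [0.5463, 0.3677, 0.0102]
tool_rot: [3.141, -0.0, 1.71]
ft_force: [-0.7, -0.8, 4.3]
grip_width: 0.0197
```

View pics/g.png

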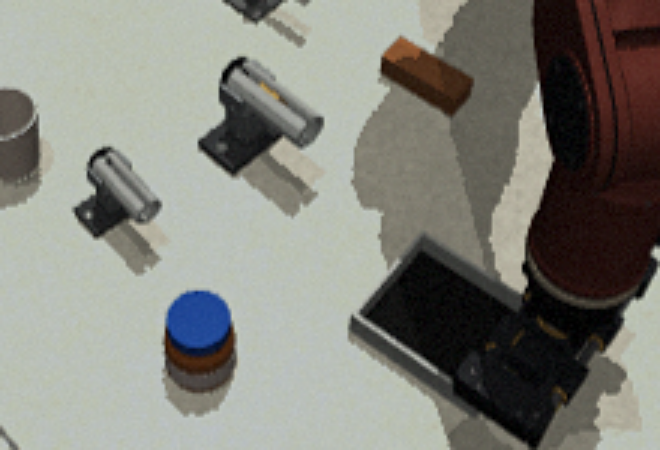

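The lug is gripped at 19.7 mm opening, the lug width. Now slide the tray.

```bash
python3 -m inch '[[0,0,0.01,-1.6,-0.22,0,1.5],[0,0,0.01,-1.6,-0.22,0,1.5],[0,0,0.01,-1.6,-0.22,0,1.5],[0,0,0.01,-1.6,-0.22,0,1.5],[0,0,0.01,-1.6,-0.22,0,1.5]]'
python3 -m inch '[[0,0,0.01,-1.6,-0.22,0,1.5],[0,0,0.01,-1.6,-0.22,0,1.5],[0,0,0.01,-1.6,-0.22,0,1.5],[0,0,0.01,-1.6,-0.22,0,1.5],[0,0,0.01,-1.6,-0.22,0,1.5]]'
python3 -m inch '[[0,0,0,0,0,0,1.5],[0,0,0,0,0,0,1.5]]'
python3 - <<'E'
from bench import imaging
from h import *
t=imaging.camera("top"); cv2.imwrite("pics/g2.png",cv2.resize(t["frame"][90:270,180:440],None,fx=3,fy=3))
E
```

```text
clock: 5.78
tcp_pos: [0.544, 0.2892, 0.0102]
tool_rot: [3.141, -0.004, 1.661]
ft_force: [0.9, 8.4, -2.4]
grip_width: 0.0197
clock: 6.4
tcp_pos: [0.5388, 0.2085, 0.0101]
tool_rot: [3.14, -0.004, 1.611]
ft_force: [1.9, 8.0, -2.2]
grip_width: 0.0195
clock: 6.65
tcp_pos: [0.539, 0.2061, 0.0101]
tool_rot: [-3.142, 0.001, 1.61]
ft_force: [-1.3, -1.9, 6.8]
grip_width: 0.0195
```

View pics/g2.png

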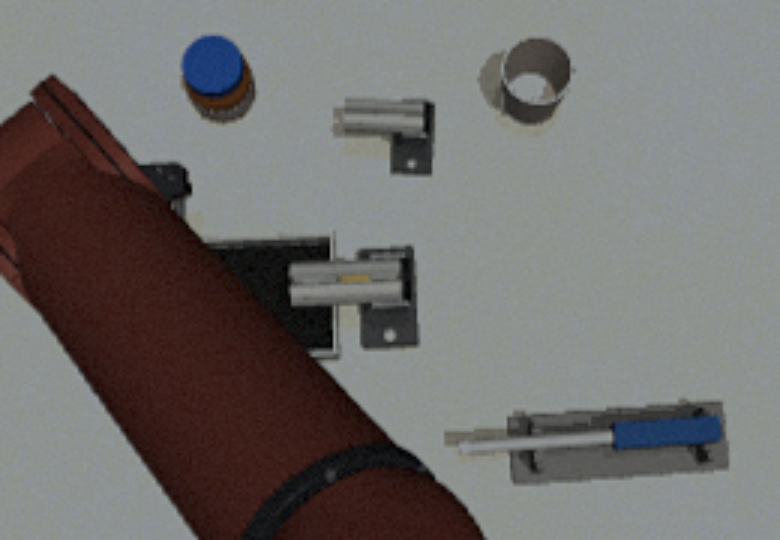

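```bash
python3 -m inch '[[0,0,0,0,0,0,4.5],[0,0,0,0,0,0,4.5],[0,0,0,0,0,0,4.5],[0,0,0,0,0,-5,4.5],[0,0,0,0,0,-6,4.5]]'
python3 -m inch '[[0,0,-0.034,0,0,-6,4.5],[0,0,0,0,0,-2,4.5],[0,0,0,-5.3,-1.87,0,4.5],[0,0,0,-5.3,-1.87,0,4.5],[0,0,0,-5.3,-1.87,0,4.5]]'
python3 -m inch '[[0,0,0,-5.3,-1.87,0,4.5],[0,0,0,-5.3,-1.87,0,4.5],[0,0,0,-5.3,-1.87,0,4.5],[0,0,0,-5.3,-1.87,0,4.5],[0,0,0,-5.3,-1.87,0,4.5]]'
python3 -m inch '[[0,0,0,0,0,3,4.5],[0,0,0,0,0,3,4.5],[0,0,0,0,0,0,4.5]]'
python3 - <<'E'
from bench import imaging
from h import *
t=imaging.camera("top")
for z in(.028,): 
    a=np.array([(335,235),(338,357)])/3+(180,90); print(cast(t,a,z))
k=mask(t,"yellow",(150,160,300,220)); r=cv2.minAreaRect(cast(t,k,.045)[:,:2].astype(np.float32)); print("lug now",r)
E
```

```text
clock: 7.32
tcp_pos: [0.5381, 0.2058, 0.1199]
tool_rot: [-3.139, 0.0, 1.61]
ft_force: [0.7, -0.6, 0.9]
grip_width: 0.045
clock: 7.95
tcp_pos: [0.4936, 0.0417, 0.1989]
tool_rot: [-3.141, -0.0, 1.643]
ft_force: [1.1, -1.3, -0.5]
grip_width: 0.045
clock: 8.57
tcp_pos: [0.4195, -0.2292, 0.1991]
tool_rot: [-3.141, -0.0, 1.643]
ft_force: [1.9, 0.3, 0.1]
grip_width: 0.0447
clock: 8.95
tcp_pos: [0.4188, -0.2268, 0.1373]
tool_rot: [-3.137, -0.003, 1.643]
ft_force: [0.7, 0.9, 0.8]
grip_width: 0.0447
[[0.59627058 0.05145909 0.028     ]
 [0.4872559  0.04778139 0.028     ]]
lug now ((0.5357598066329956, 0.2031584084033966), (0.0237409770488739, 0.049879226833581924), 0.021994775161147118)
```

```bash
python3 -m inch '[[0,0,0,-0.1,0.2,3.6,4.5],[0,0,0,0,0,4,4.5],[0,0,0,0,0,3,4.5],[0,0,0,0,0,0,4.5]]'
python3 -m inch '[[0,0,0,0,0,0,1.5],[0,0,0,0,0,0,1.5],[0,0,0,0,0,0,1.5],[0,0,0,0,0,0,1.5]]' 60
```

```text
clock: 9.5
tcp_pos: [0.4221, -0.2279, 0.0331]
tool_rot: [-3.139, -0.002, 1.644]
ft_force: [0.2, -0.6, 0.2]
grip_width: 0.0449
clock: 10.0
tcp_pos: [0.4234, -0.2289, 0.0347]
tool_rot: [3.14, 0.001, 1.644]
ft_force: [-2.2, 0.7, 7.6]
grip_width: 0.0219
```

```bash
python3 -m inch '[[0,0,0,0,0,-1,1.5],[0,0,0,0,0,-2,1.5],[0,0,0,0,0,-2,1.5],[0,0,0,0,0,0,1.5]]'
python3 -m inch '[[0,0,0.01,-0.1,3,0,1.5],[0,0,0.01,0,3.5,0,1.5],[0,0,0.01,0,3.5,0,1.5],[0,0,0.005,0,3,0,1.5],[0,0,0,0,0,0,1.5]]'
python3 - <<'E'
from bench import imaging
from h import *
t,s=imaging.camera("top"),imaging.camera("scene")
cv2.imwrite("pics/i.png",np.vstack([cv2.resize(t["frame"][155:255,255:455],None,fx=3,fy=3,interpolation=cv2.INTER_CUBIC),cv2.resize(s["frame"][150:240,250:450],None,fx=3,fy=3,interpolation=cv2.INTER_CUBIC)]))
E
```

```text
clock: 10.5
tcp_pos: [0.4238, -0.2289, 0.0853]
tool_rot: [3.139, 0.002, 1.644]
ft_force: [-0.3, 0.1, -2.3]
grip_width: 0.0217
clock: 11.12
tcp_pos: [0.5539, -0.2207, 0.0825]
tool_rot: [-3.141, -0.002, 1.611]
ft_force: [-0.9, -0.2, -2.0]
grip_width: 0.0214
```

View pics/i.png

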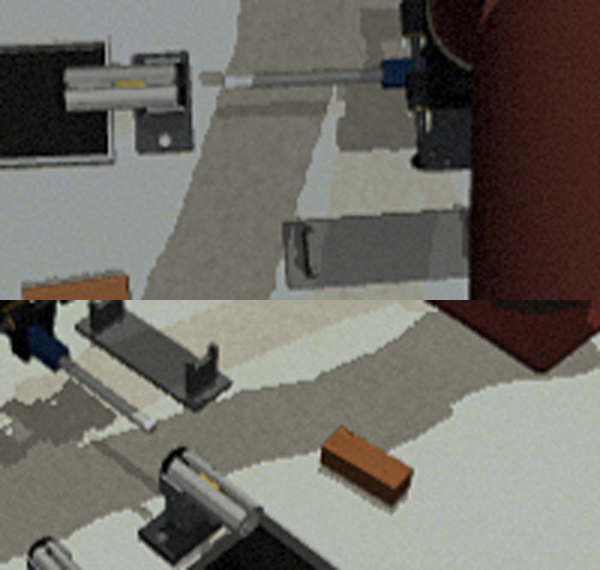

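Run:
```python
from bench import imaging
from h import *
t,s=imaging.camera("top"),imaging.camera("scene")
f=t["frame"].astype(float).mean(2)
T=lambda x,y:(255+x/3,155+y/3); S=lambda x,y:(250+x/3,150+(y-300)/3)
print("tip",two(t,T(228,82),s,S(152,426)))
print("outlet",two(t,T(66,88),s,S(253,518)))
print("handlefront",two(t,T(381,73),s,S(60,361)))
print("mid",cast(t,[T(228,82),T(381,73)],.096))
print("tube axis scene mid", cast(s,[S(186,472),S(252,517)],.08))
h=cv2.cvtColor(t["frame"],cv2.COLOR_BGR2HSV)
for v in range(174,188): print(v,f[v,322:392:5].astype(int))
```

```text
tip (array([ 0.5425114 , -0.0491042 ,  0.09798278]), np.float64(0.0031514619139610166))
outlet (array([0.5401055 , 0.08622394, 0.08314973]), np.float64(0.004525285889767015))
handlefront (array([ 0.55145246, -0.17662416,  0.09585063]), np.float64(0.0005724929626958437))
mid [[ 0.54397568 -0.05037905  0.096     ]
 [ 0.55161612 -0.17682219  0.096     ]]
tube axis scene mid [[0.54571358 0.00506269 0.08      ]
 [0.53683583 0.08496626 0.08      ]]
174 [150 152 139 109 107 106 109 108 107 107 107 108  91  99]
175 [148 148 111 109 106 111 102 109 106 107 104 108  80  56]
176 [152 153 107 108 112 109 108 114 109 109 105 101  67  35]
177 [152 152 103 104 108 107 104 111 108 109 108  82  36  33]
178 [155 154 108 105 110 108 106 104 103 101  99  70  51  30]
179 [140 137 105 101 104  97 101  86  82  83  88  72  82  37]
180 [114  99 122 102  84  83  88  88  96 101 100  85  87  36]
181 [115 106 145 136  99  99  96 106 103 100 105  80  77  36]
182 [119 100 156 153 103 106 102  93  89  82  78  71  62  38]
183 [111 104 156 145  87  82  79  76  71  85  76  73  36  24]
184 [127 127 143 114  77  83  90  89  84 110  90  85  49  20]
185 [149 156 109  90  94 110 106 108 110 115  90  89  68  59]
186 [151 154 106 103 108 107 106 109 109 111  88  91  92  92]
187 [152 142 108 102 109 106 106 106 116 111  87  90  90  91]
```

```bash
python3 -m inch '[[0,0,0.012,0,0.2,0.9,1.5],[0,0,0,0,0,0.8,1.5],[0,0,0,0,0,0,1.5],[0,0,0,1,0,0,1.5],[0,0,0,0,0,0,1.5]]'
python3 - <<'E'
from bench import imaging
from h import *
t,s=imaging.camera("top"),imaging.camera("scene")
cv2.imwrite("pics/j.png",np.vstack([cv2.resize(t["frame"][160:210,265:405],None,fx=5,fy=5,interpolation=cv2.INTER_CUBIC),cv2.resize(s["frame"][165:235,260:400],None,fx=5,fy=5,interpolation=cv2.INTER_CUBIC)[:340]]))
E
```

```text
clock: 11.95
tcp_pos: [0.5548, -0.2103, 0.0671]
tool_rot: [3.141, -0.0, 1.598]
ft_force: [-0.5, 0.1, -1.1]
grip_width: 0.0214
```

View pics/j.png

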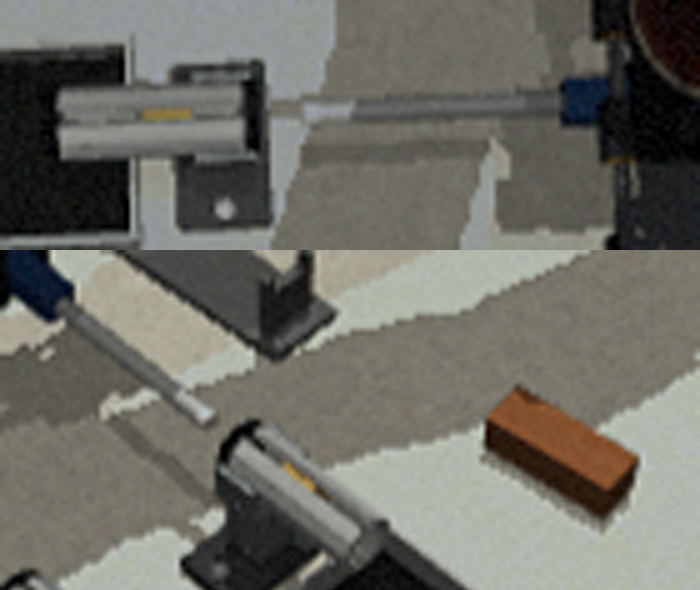

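Run:
```python
from bench import imaging
from h import *
t,s=imaging.camera("top"),imaging.camera("scene")
T=lambda x,y:(264.5+x/5,159.5+y/5); S=lambda x,y:(259.5+x/5,164.5+(y-250)/5)
print("tip",two(t,T(303,110),s,S(209,414)))
print("hf",two(t,T(562,100),s,S(65,310)))
print("tube near collar/outlet axis", cast(t,[T(250,118),T(60,121.5)],.08))
m,o=cast(t,[T(250,118),T(60,121.5)],.08); ax=(o-m)/np.linalg.norm(o-m)
# predicted scene outline of tube with this axis
for l in(0,100):
    e=np.array([m[0],-.0165,.08])+ax*l/1000
    for a in range(0,360,45):
        p=e+.018*(np.cos(np.radians(a))*np.array([1,0,0])+np.sin(np.radians(a))*np.array([0,0,1])); q=proj(s,p)[0]; print(l,a,((q-[259.5,164.5])*5+[0,250]).round())
```

```text
tip (array([ 0.54810345, -0.03655672,  0.08916281]), np.float64(0.0016912313612399486))
hf (array([ 0.55369219, -0.16532969,  0.07999706]), np.float64(0.0029371922204535555))
tube near collar/outlet axis [[ 0.54538619 -0.00943991  0.08      ]
 [ 0.54355431  0.08604159  0.08      ]]
0 0 [214. 458.]
0 45 [220. 439.]
0 90 [237. 421.]
0 135 [254. 416.]
0 180 [261. 426.]
0 225 [254. 445.]
0 270 [238. 463.]
0 315 [221. 468.]
100 0 [338. 562.]
100 45 [346. 542.]
100 90 [363. 524.]
100 135 [380. 517.]
100 180 [385. 527.]
100 225 [377. 546.]
100 270 [361. 564.]
100 315 [344. 571.]
```

Run:
```python
from bench import imaging
from h import *
t,s=imaging.camera("top"),imaging.camera("scene")
f=lambda c,p,o,y0:((proj(c,p)[0]-o)*5+[0,y0]).round()
for z in(.08,.085,.09):
    print(z,"tip",f(t,[.549-.0015*(z-.08)/.009,-.0365,z],[264.5,159.5],0),f(s,[.549-.0015*(z-.08)/.009,-.0365,z],[259.5,164.5],250),"hf",f(t,[.5537,-.1653,z],[264.5,159.5],0),f(s,[.5537,-.1653,z],[259.5,164.5],250))
h=cv2.cvtColor(s["frame"],cv2.COLOR_BGR2HSV); g=s["frame"].mean(2)
print(g[186:204,284:310].astype(int))
```

```text
0.08 tip [304. 111.] [210. 426.] hf [560. 102.] [ 63. 309.]
0.085 tip [304. 111.] [211. 419.] hf [561. 100.] [ 62. 304.]
0.09 tip [304. 110.] [212. 413.] hf [562.  98.] [ 62. 298.]
[[ 90  99 100  95 101 150 159 165 165 165 162 165 161 163 152 154 165 179
  180 181 177 176 175 178 178 182]
 [ 67  86  96 100 101  99 119 163 169 167 166 163 161 171 163 161 176 177
  175 175 179 176 178 181 178 180]
 [ 73  66  76  99 101  96  93 122 152 165 162 160 166 183 178 179 177 178
  176 179 175 181 179 178 162 162]
 [ 92  75  72  77  90 102 101  97 112 152 171 173 179 181 180 179 176 177
  180 177 159 166 164 159 110 105]
 [ 90  94  86  65  74  92 100 108  97 101 162 168 183 180 184 181 180 176
  162 159 112 107 107 106 107 107]
 [ 89  89  86  84  72  93  79  95  98  95  95 131 166 179 161 162 164 158
  108 109 110 117 115 118 112 108]
 [ 91  86  82  87 130 149  82  84  94  99 103 123 135 160 104 101  99 107
  103 118 113 117 115 115 116 115]
 [ 88  85 126 131 183 183 153 125  81  89 104 174 167 136 117  98 109 112
  112 117 116 112 114 113 115 112]
 [121 131 184 182 187 184 165 162  92  74  86 1
[... 343 characters left out ...]
70 190 182
  139 105 110 114 113 117 118 109]
 [106 106 112 114 112 115 117 114 113 112 114 118 115  92  85 143 172 131
   67  95 113 111 116 114 117  99]
 [ 90  87 109 116 117 121 118 120 112 112 116 120 112 108  86  97 124  64
   78 110 116 112 116 103  95  40]
 [ 88  88  89 109 114 111 114 114 110 107 109 115 111 109 107 101  77  78
  100 110 111 113  97  40   8   6]
 [ 81  87  84  86 109 112 112 113 115 114 110 111 114 113 114 118  92 101
  112 113 115 105  39   2  10  12]
 [ 96  87  87  84  87 107 115 113 116 115 112 111 115 118 116 113 116 113
  119 113 104  70   4  12  61  45]
 [115  96  83  87  86  88 108 112 113 113 114 117 111 112 110 113 107 114
  118 119  69   0   9  51 133 121]]
```

The tube model drawn from the top view matches the scene outline, so the axis is trusted. The tip sits about 2.5 mm too far in +x and 2 mm high. Correct that and enter slowly, watching the forces.

```bash
python3 -m inch '[[0,0,0,0,-0.25,0.2,1.5],[0,0,0,0,0,0,1.5],[0,0,0,1,0,0,1.5],[0,0,0,1,0,0,1.5],[0,0,0,0,0,0,1.5]]'
python3 -m inch '[[0,0,0,0.6,0,0,1.5],[0,0,0,0.6,0,0,1.5],[0,0,0,0,0,0,1.5]]'
```

```text
clock: 12.88
tcp_pos: [0.5516, -0.1902, 0.0648]
tool_rot: [3.141, -0.001, 1.599]
ft_force: [-0.4, 0.6, -1.4]
grip_width: 0.0213
clock: 13.25
tcp_pos: [0.5511, -0.1792, 0.0648]
tool_rot: [3.142, -0.0, 1.598]
ft_force: [-0.0, 0.1, -1.0]
grip_width: 0.0215
```

```bash
python3 -m inch '[[0,0,0,0.8,0,0,1.5],[0,0,0,0.8,0,0,1.5],[0,0,0,0.5,0,0,1.5],[0,0,0,0.5,0,0,1.5]]'
python3 -m inch '[[0,0,0,0.5,0,0,1.5],[0,0,0,0.5,0,0,1.5],[0,0,0,0.5,0,0,1.5]]'
python3 -m inch '[[0,0,0,0.5,0,0,1.5],[0,0,0,0.5,0,0,1.5],[0,0,0,0.5,0,0,1.5]]'
```

```text
clock: 13.75
tcp_pos: [0.5504, -0.1538, 0.0648]
tool_rot: [3.141, 0.001, 1.597]
ft_force: [1.1, -11.3, -1.6]
grip_width: 0.0216
clock: 14.12
tcp_pos: [0.5498, -0.1433, 0.0651]
tool_rot: [3.141, 0.005, 1.593]
ft_force: [-1.0, -12.8, -0.6]
grip_width: 0.0213
clock: 14.5
tcp_pos: [0.5493, -0.1282, 0.065]
tool_rot: [3.142, 0.005, 1.594]
ft_force: [-0.9, -13.2, -1.1]
grip_width: 0.0215
```

```bash
python3 -m inch '[[0,0,0,0.5,0,0,1.5],[0,0,0,0.5,0,0,1.5],[0,0,0,0.5,0,0,1.5],[0,0,0,0.5,0,0,1.5]]'
python3 -m inch '[[0,0,0,0.5,0,0,1.5],[0,0,0,0.5,0,0,1.5],[0,0,0,0.4,0,0,1.5]]'
python3 -m inch '[[0,0,0,0.4,0,0,1.5],[0,0,0,0.4,0,0,1.5],[0,0,0,0,0,0,1.5],[0,0,0,0,0,0,1.5]]'
python3 - <<'E'
from bench import imaging
from h import *
t,s=imaging.camera("top"),imaging.camera("scene")
cv2.imwrite("pics/k.png",np.vstack([cv2.resize(t["frame"][150:220,220:380],None,fx=4,fy=4,interpolation=cv2.INTER_CUBIC),cv2.resize(s["frame"][180:255,290:450],None,fx=4,fy=4,interpolation=cv2.INTER_CUBIC)]))
E
```

```text
clock: 15.0
tcp_pos: [0.5487, -0.1054, 0.0647]
tool_rot: [-3.141, 0.002, 1.595]
ft_force: [0.9, 0.2, -1.6]
grip_width: 0.0213
clock: 15.38
tcp_pos: [0.5487, -0.0892, 0.0647]
tool_rot: [-3.142, -0.0, 1.597]
ft_force: [0.1, -0.2, -1.9]
grip_width: 0.021
clock: 15.88
tcp_pos: [0.5485, -0.0821, 0.0647]
tool_rot: [-3.142, 0.0, 1.597]
ft_force: [1.3, -1.6, -2.5]
grip_width: 0.0213
```

View pics/k.png

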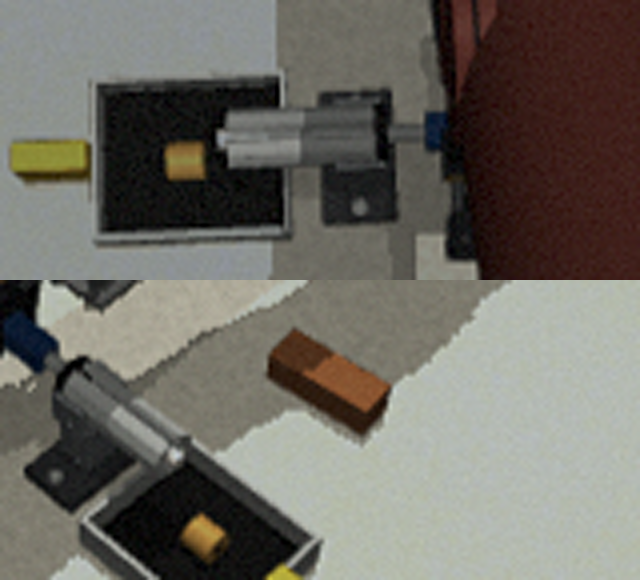

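The spacer lies in the tray at crop (185,160). The white tip protrudes from the outlet at (222,138). Withdraw straight and raise.

```bash
python3 -m inch '[[0,0,0,-2,0,0,1.5],[0,0,0,-3.5,0,0,1.5],[0,0,0,-3.5,0,0,1.5],[0,0,0,-3,0,0,1.5],[0,0,0,-1,0,0,1.5]]'
python3 -m inch '[[0,0,0,0,0,0,1.5],[0,0,0,0,0,0,1.5]]'
python3 - <<'E'
from bench import imaging
from h import *
t,s=imaging.camera("top"),imaging.camera("scene")
for n,c,(x0,y0,x1,y1) in(("top",t,(322,170,345,195)),("scene",s,(275,180,315,215))):
    h=cv2.cvtColor(c["frame"],cv2.COLOR_BGR2HSV)[y0:y1,x0:x1]; print(n); print(c["frame"].mean(2)[y0:y1,x0:x1].astype(int)) if n=="top" else 0
E
```

```text
clock: 16.6
tcp_pos: [0.5511, -0.2157, 0.0645]
tool_rot: [-3.141, 0.001, 1.593]
ft_force: [0.5, 0.3, -1.9]
grip_width: 0.0212
clock: 16.85
tcp_pos: [0.552, -0.2105, 0.0647]
tool_rot: [-3.142, -0.001, 1.598]
ft_force: [0.7, -0.1, -2.4]
grip_width: 0.0213
top
[[151 150 150 153 147 148 146 145 152 152 116 108 106 107 107 108 108 106
  103 102 107 111 110]
 [151 148 151 152 149 149 146 149 150 139 108 104 107 107 103 109 109 104
  104  99 107 105 108]
 [150 150 153 148 145 150 148 150 153 113 105 104 103 110 103 111 109 107
  105 104 107 108 108]
 [149 151 147 148 148 150 153 151 140 111 104 105 107 104 104 107 108 112
  108 101 106 107 106]
 [150 148 148 149 147 147 151 152 112 103 104 105 102 106 103 107 111 111
  105 106 109 108 108]
 [147 149 149 147 150 148 148 151 114 105 102 107 106 106 103 105 110 109
  107 105 107 110 106]
 [152 150 147 150 149 151 150 150 113 107 104 102 106 106 106 103 104 106
  105 110 111 108 101]
 [150 149 146 149 148 149 150 151 111 109 103 104 105 106 111 105 107 106
  107 107 108 102 104]
 [149 149 148 147 150 150 150 142 108 102 106 107 104 104 104 106 
[... 889 characters left out ...]
1 108 108 106]
 [152 150 151 153 110 104 107 111 110 111 105  98  96 101  98  99  96  97
   97 100  97 100  99]
 [146 152 151 133 101  99 100 109 102 103  90  92  85  89  88  87  86  89
   89  92  83  87  88]
 [147 149 143  97  83  83  87  85  89  89  90  87  91  91  87  90  89  89
   89  86  89  88  88]
 [149 149 142  93  85  88  87  88  84  93  90  88  84  88  86  83  90  88
   89  87  85  90  87]
 [147 150 143  91  85  85  87  92  90  90  87  94  88  87  82  87  88  89
   90  86  83  84  86]
 [151 151 149  98  95  96  99  97  94  97  91  93  94  91  91  94  94 102
   96  94  91  91  93]
 [150 150 139 111 110 111 113 111 107 111 107 104 106 107 103 105 109 107
  109 107 107 108 108]]
scene
```

No slip: tip and TCP relate as before the push. Carry the drift back over the rest.

```bash
python3 -m inch '[[0,0,-0.023,0,0,-1.1,1.5],[0,0,-0.023,0,0,-1,1.5],[0,0,0,-0.3,-3,0,1.5],[0,0,0,-0.3,-3.5,0,1.5],[0,0,0,-0.3,-3.5,0,1.5]]'
python3 -m inch '[[0,0,0,0,-2.9,0,1.5],[0,0,0,0,0,0,1.5],[0,0,0,0,0,0,1.5]]'
```

```text
clock: 17.58
tcp_pos: [0.4522, -0.2282, 0.0866]
tool_rot: [3.141, 0.001, 1.644]
ft_force: [0.2, 0.1, -1.5]
grip_width: 0.0215
clock: 17.95
tcp_pos: [0.425, -0.2302, 0.0866]
tool_rot: [3.14, 0.001, 1.644]
ft_force: [-0.4, 0.6, -1.3]
grip_width: 0.0218
```

```bash
python3 -m inch '[[0,0,0,0.13,-0.15,2,1.5],[0,0,0,0,0,1.5,1.5],[0,0,0,0,0,1,1.5],[0,0,0,0,0,0.4,1.5],[0,0,0,0,0,0,1.5]]'
python3 -m inch '[[0,0,0,0,0,0.1,1.5],[0,0,0,0,0,0.1,1.5],[0,0,0,0,0,0,1.5]]'
```

```text
clock: 18.58
tcp_pos: [0.4224, -0.2289, 0.0367]
tool_rot: [-3.141, -0.0, 1.643]
ft_force: [-0.8, 0.1, -1.8]
grip_width: 0.0217
clock: 18.95
tcp_pos: [0.4223, -0.229, 0.0349]
tool_rot: [3.141, 0.0, 1.643]
ft_force: [0.3, -1.0, -1.4]
grip_width: 0.0217
```

```bash
python3 -m inch '[[0,0,0,0,0,0.1,1.5],[0,0,0,0,0,0,1.5]]' 10
python3 -m inch '[[0,0,0,0,0,0,4.2],[0,0,0,0,0,0,4.2],[0,0,0,0,0,0,4.2],[0,0,0,0,0,0,4.2]]'
python3 -m inch '[[0,0,0,0,0,-3,4.2],[0,0,0,0,0,-5,4.2],[0,0,0,0,0,-5,4.2]]'
python3 -m inch '[[0,0,0,-5,0,-2,4.2],[0,0,0,-5,3,0,4.2],[0,0,0,-5,3,0,4.2],[0,0,0,-5,3,0,4.2],[0,0,0,0,0,0,4.2]]'
python3 - <<'E'
from bench import imaging
from h import *
t,s=imaging.camera("top"),imaging.camera("scene")
cv2.imwrite("pics/l.png",np.vstack([cv2.resize(t["frame"][95:265,180:440],None,fx=2.2,fy=2.2),cv2.resize(s["frame"][135:235,190:450],None,fx=2.2,fy=2.2)]))
k=mask(t,"blue",(370,220,430,255)); r=cv2.minAreaRect(cast(t,k,.061)[:,:2].astype(np.float32)); print(r,cv2.boundingRect(k.astype(int)))
k=mask(s,"blue",(270,140,315,180)); print(cv2.minAreaRect(cast(s,k,.061)[:,:2].astype(np.float32)),cv2.boundingRect(k.astype(int)))
E
```

```text
clock: 19.2
tcp_pos: [0.4224, -0.2291, 0.0346]
tool_rot: [-3.142, 0.001, 1.643]
ft_force: [-3.9, 1.0, 9.9]
grip_width: 0.022
clock: 19.7
tcp_pos: [0.4223, -0.2289, 0.0337]
tool_rot: [-3.142, -0.0, 1.643]
ft_force: [0.3, -0.3, 0.4]
grip_width: 0.0414
clock: 20.08
tcp_pos: [0.422, -0.2287, 0.165]
tool_rot: [-3.141, -0.001, 1.643]
ft_force: [1.1, 0.3, -0.4]
grip_width: 0.0424
clock: 20.7
tcp_pos: [0.5266, -0.4251, 0.1807]
tool_rot: [-3.14, -0.002, 1.64]
ft_force: [-1.0, 0.1, 0.1]
grip_width: 0.0422
((0.4221929609775543, -0.2293248176574707), (0.021558599546551704, 0.08702763170003891), 4.414068698883057) (385, 228, 35, 11)
((0.42310935258865356, -0.2267039716243744), (0.021651199087500572, 0.08667191863059998), 4.585597038269043) (281, 144, 22, 15)
```

View pics/l.png

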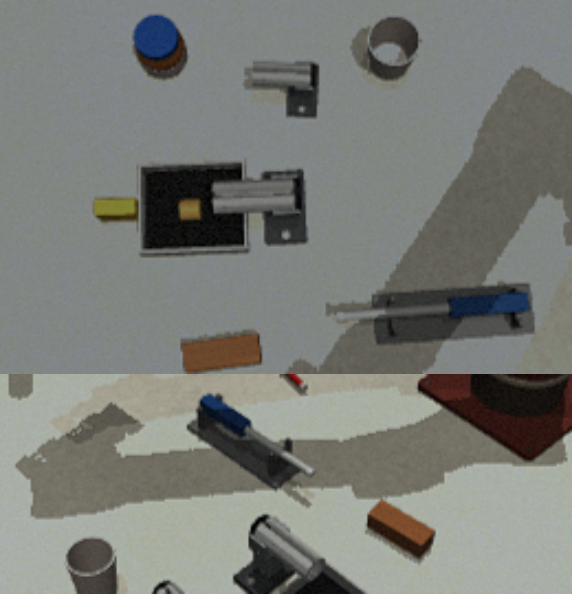

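The drift lies in both forks at crop (440,305). Its blue pixels match the start to about 1 px in both views. The spacer sits in the tray at (190,209), and the jar, beaker and slide box are undisturbed. The arm is clear, so I hand in.

```bash
python3 -c "
from bench import ctrl
print(ctrl.sense()['clock']); print(ctrl.close_job())"
```

```text
20.8
the job is handed in; nothing more can be done
None
```

The job is done and handed in at 20.8 s of the 66 s allowed. I slid the tray by its lug until it lay under the outlet. I then drove the spacer through with the blue drift at about 13 N; it dropped into the tray. Last, I laid the drift back in its rest and let go.

- **Spacer and tray:** the last pictures show the spacer lying in the tray and the tray under the outlet.
- **Drift:** it lies in both forks. In both camera views its handle is within about 2 mm of where it started, and its yaw is about 4.5°, against start readings of 5.2° and 3.1°.
- **Other things:** the jar, the beaker and the slide box look unmoved; I checked them by eye only. The gripper is open and well clear.
- **Disagreements:** one two-view reading of the tip height gave 89 mm, while the tool pose gave about 82 mm. A closer look at the pixels favoured the tool pose, and the drift entered without measurable side force. No other check failed.

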